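# Seat the outer row of vial caps in one pass

## Robot

A 6-joint arm with a two-finger parallel gripper is mounted at the origin on a cart in front of the work surface, level with it; the furniture and walls round the work are solid. World frame = base frame: x ahead of the robot, y to its left, z up, the work surface at z = 0. Lengths are in m, angles in rad, forces in N, time in s.
With the tool pointing down it reaches from about 0.225 to 0.875 m from the base axis. Payload 3.4 kg.
Tool frame: the origin (TCP) lies at the very end of the fingers, on their centre line; the grasp point (between the pads) lies 19 mm behind it (manip.pinch_z is the distance from the TCP to the grasp point, in m); z points along the fingers, y is the line along which they close (so a half turn about z gives the same grasp; the last joint's range is limited). The gripper opens to 85 mm and grips with 20 to 120 N. Pads are 22 mm wide; open, the fingers measure 114 mm over their backs; the gripper's body (76 mm by 85 mm) begins 54 mm behind the grasp point. The pads swing forward as they close: fully open they stand 13 mm farther back than shut.
Start: joints at [-1.224, 0.276, 1.505, -0, 1.361, -0.121], TCP at [0.259, -0.513, 0.231] pointing down, gripper open.
Joint ranges: [-2.89, 2.89], [-0.75, 2.08], [0.22, 2.7], [-1.18, 4.32], [0.11, 2.71], [-2.7, 2.7]. Speed limits (rad/s): [2.57, 2.57, 3.14, 3.14, 3.14, 3.14].

## Interface

Orientations are given as a unit quaternion [w, x, y, z].
In Python, from rig import manip gives the robot as it stands. The module is installed in compiled form; this text tells all that it offers.
- The arm moves only by the shell command python3 -m jog 'ROWS' [FORCE]. ROWS is JSON, a list of rows, each an object of numbers: "dx", "dy", "dz": the shift along the tool's x, y, z each as a share of 25 cm, from -1 to 1; "ax", "ay", "az": the turn, a rotation vector about the tool's x, y, z each as a share of 90 degrees, from -1 to 1; "grip": the opening, from -1 (shut) to 1 (fully open), so that 0 is half open. A call has 1 to 5 rows; each row is the pose to reach, as a shift and turn from the pose commanded when the call began, along the tool's axes at that moment; what a row does not reach only later rows make up. A row lasts 1/12 s, in which the tool goes at most 41.7 mm and 7.16 degrees, less where a joint would pass 70% of its speed; a pose out of reach is approached as far as the arm can. A call with a number of a shift or a turn outside -1 to 1 is refused whole. A call with a gripper value outside its range is refused whole. The fingers move at their own pace and stop on an object; FORCE is the grip in N (left out, the last holds). Time passes only in rows, so rows that repeat a pose let the fingers close. It gives the time, the measured TCP pose, the force, the opening and the grip force at its end, in the units of the state.
- manip.get_state(): the state, without advancing time (a new reading comes with each control period).
- manip.get_image(name): name is "side" or "top"; returns a dict with "img" (384x512x3 uint8, red, green, blue), "mtx" (3x3 intrinsics, pixels), "world_to_cam" (4x4, takes a point from world to camera coordinates). Camera axes: x right, y down, z forward; pixel columns grow to the right and rows downward; lengths in m; the calibration is good to about 2 mm. A picture is of the moment at which its call begins. There is no depth.
- manip.sign_off(): hands the job in; it is judged then, once.
The state is a dict: "clock": time; "qpos": joint angles; "qd": joint speeds; "effort": joint torques, N m; "position": TCP position; "ee_rot": TCP orientation; "contact_force": force on the tool from outside, world axes, zero at the start; "moment": the same for the moment, N m; "width": finger opening in m; "gripper_force": force on a finger pad.
Only numpy, scipy, OpenCV 4.12 (cv2) and the standard library are available. Lean on these libraries where they do the work, as an engineer would, in place of code of your own. Each camera call takes 0.05 s, during which the arm holds its last target. There are 200 camera calls.

## Task

The vials in the curved autosampler tray have push-in caps standing proud. Starting at the end where the bench timer lies, run a closed fingertip along the outer row in a single pass, pressing all seven caps fully home one after another with a light touch, and stay on or just above the caps until the last one is in. Leave the caps of the inner row up, do not shift or lift the tray, and leave the things around it alone.

Things in the scene. Friction and masses are not known exactly. Their poses are not given: they have to be found in the camera images.
- tray: loose 3 kg autosampler tray: 100 degree ring sector, radius 105 to 228 mm, deck top 35 mm high, grey plastic and aluminium, with 11 capped glass vials in two curved rows. Origin: centre of the arcs, on the bench, off the tray's hollow side; x points to the tray's middle, z up. Outer row: 7 vials at radius 200 mm, every 13 degrees (45 mm); inner: 4 at 135 mm, every 20 degrees
- timer: square white bench timer with buttons, 68x68x19 mm, lying just beyond one end of the tray's rows; origin at the centre of its underside. The row is to be worked starting at this end
- dish_100: closed clear round culture dish, 97 mm across, 16 mm high, lying just beyond the other end of the tray; origin at the centre of its underside; bystander
- bottle_amber: amber bottle with black cap, 52 mm across, 104 mm tall, standing to the right of the tray; origin at the centre of its underside; bystander
- marker_1: marker pen, 133 mm long, 13 mm thick, lying to the left; origin under its middle; bystander
- outer1_top (a point): top centre of cap 1 of 7 of the outer row, counted from the tray's +y end. Cap: round, plain metal, 22 mm across, 10 mm high, top a shallow cone (sides sloping about 28 degrees, flat only in the middle 6 mm). Top about 65 mm above the bench when up, 60 mm when home
- outer1 (a joint): how far this outer cap is pushed down (m): 0 stands 5 mm proud, 0.005 fully home against a hard stop; moves stiffly at about 2.5 N and stays where it is left
- outer2_top (a point): top centre of cap 2 of 7 of the outer row, counted from the tray's +y end. Cap: round, plain metal, 22 mm across, 10 mm high, top a shallow cone (sides sloping about 28 degrees, flat only in the middle 6 mm). Top about 65 mm above the bench when up, 60 mm when home
- outer2 (a joint): how far this outer cap is pushed down (m): 0 stands 5 mm proud, 0.005 fully home against a hard stop; moves stiffly at about 2.5 N and stays where it is left
- outer3_top (a point): top centre of cap 3 of 7 of the outer row, counted from the tray's +y end. Cap: round, plain metal, 22 mm across, 10 mm high, top a shallow cone (sides sloping about 28 degrees, flat only in the middle 6 mm). Top about 65 mm above the bench when up, 60 mm when home
- outer3 (a joint): how far this outer cap is pushed down (m): 0 stands 5 mm proud, 0.005 fully home against a hard stop; moves stiffly at about 2.5 N and stays where it is left
- outer4_top (a point): top centre of cap 4 of 7 of the outer row, counted from the tray's +y end. Cap: round, plain metal, 22 mm across, 10 mm high, top a shallow cone (sides sloping about 28 degrees, flat only in the middle 6 mm). Top about 65 mm above the bench when up, 60 mm when home
- outer4 (a joint): how far this outer cap is pushed down (m): 0 stands 5 mm proud, 0.005 fully home against a hard stop; moves stiffly at about 2.5 N and stays where it is left
- outer5_top (a point): top centre of cap 5 of 7 of the outer row, counted from the tray's +y end. Cap: round, plain metal, 22 mm across, 10 mm high, top a shallow cone (sides sloping about 28 degrees, flat only in the middle 6 mm). Top about 65 mm above the bench when up, 60 mm when home
- outer5 (a joint): how far this outer cap is pushed down (m): 0 stands 5 mm proud, 0.005 fully home against a hard stop; moves stiffly at about 2.5 N and stays where it is left
- outer6_top (a point): top centre of cap 6 of 7 of the outer row, counted from the tray's +y end. Cap: round, plain metal, 22 mm across, 10 mm high, top a shallow cone (sides sloping about 28 degrees, flat only in the middle 6 mm). Top about 65 mm above the bench when up, 60 mm when home
- outer6 (a joint): how far this outer cap is pushed down (m): 0 stands 5 mm proud, 0.005 fully home against a hard stop; moves stiffly at about 2.5 N and stays where it is left
- outer7_top (a point): top centre of cap 7 of 7 of the outer row, counted from the tray's +y end. Cap: round, plain metal, 22 mm across, 10 mm high, top a shallow cone (sides sloping about 28 degrees, flat only in the middle 6 mm). Top about 65 mm above the bench when up, 60 mm when home
- outer7 (a joint): how far this outer cap is pushed down (m): 0 stands 5 mm proud, 0.005 fully home against a hard stop; moves stiffly at about 2.5 N and stays where it is left
- inner1 (a joint): same for cap 1 of 4 of the inner row, at radius 135 mm, 30 degrees from the tray's x towards y; same caps as the outer row; to be left up
- inner2 (a joint): same for cap 2 of 4 of the inner row, at radius 135 mm, 10 degrees from the tray's x towards y; same caps as the outer row; to be left up
- inner3 (a joint): same for cap 3 of 4 of the inner row, at radius 135 mm, -10 degrees from the tray's x towards y; same caps as the outer row; to be left up
- inner4 (a joint): same for cap 4 of 4 of the inner row, at radius 135 mm, -30 degrees from the tray's x towards y; same caps as the outer row; to be left up

How it is judged:
By the outcome, as a careful person would: the job done as asked, in the order asked, and still so for the second after the job is handed in, with the robot touching nothing.
It also fails if it takes over 45 s, if anything falls off the work surface, if the arm or the gripper's body presses on something with over 40 N, if the wrist force passes 120 N, or if a joint passes its speed limit or range.

## Working session

There is one attempt and no reset: what is moved stays moved. The work goes in short steps, Python scripts to look and compute and a shell command to move; the robot and the scene stay as the last step left them, time stands still between calls to the robot, and variables do not carry over. Pictures are saved under pics/ and viewed, at most 10 in all, crops included, and the job is handed in when it is done.

```bash
mkdir -p pics; python3 - <<'E'
from rig import manip
import cv2,numpy as np
for n in("top","side"):
    d=manip.get_image(n); cv2.imwrite(f"pics/{n}0.png",d["img"][:,:,::-1]); np.savez(f"{n}.npz",**d)
    print(n,d["mtx"].round(1).tolist(),d["world_to_cam"].round(3).tolist())
print(manip.get_state())
E
```

```text
top [[447.0, 0.0, 254.7], [0.0, 447.0, 198.8], [0.0, 0.0, 1.0]] [[-0.386, -0.922, 0.009, 0.237], [-0.852, 0.353, -0.385, 0.46], [0.352, -0.156, -0.923, 1.345], [0.0, 0.0, 0.0, 1.0]]
side [[355.2, 0.0, 250.8], [0.0, 355.2, 193.4], [0.0, 0.0, 1.0]] [[-0.99, -0.141, -0.011, 0.523], [-0.064, 0.512, -0.857, 0.088], [0.126, -0.847, -0.516, 1.089], [0.0, 0.0, 0.0, 1.0]]
{'clock': 0.1, 'qpos': array([-1.22396224e+00,  2.76526853e-01,  1.50598488e+00, -2.61248158e-05,
        1.36068325e+00, -1.21002009e-01]), 'qd': array([ 2.02000391e-04, -2.24500974e-03, -2.52207066e-03, -2.43865948e-04,
       -5.74544780e-05, -4.38608483e-04]), 'effort': array([ 5.32447521e-04, -4.17703593e+01, -2.46405119e+01, -2.51923502e-04,
        5.78629100e-03, -3.85637421e-06]), 'position': array([ 0.25912974, -0.51279042,  0.23053762]), 'ee_rot': array([-7.94624377e-04,  9.72764751e-01,  2.31793220e-01, -1.02963933e-04]), 'contact_force': array([0.46446087, 0.09327161, 0.43644664]), 'moment': array([ 0.01173342,  0.0156208 , -0.00215147]), 'gripper_force': 0.0, 'width': 0.085199487338932}
```

View pics/top0.png

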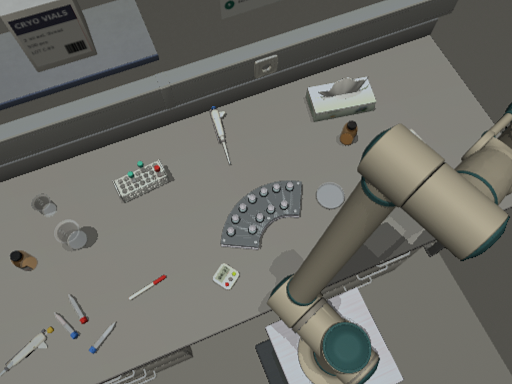

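View pics/side0.png

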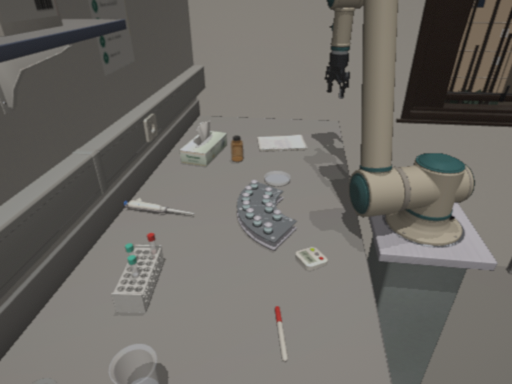

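The top view shows the tray at about (262,215), the timer at (227,276) by its lower-left end and the dish at (330,196) by its right end. Next I enlarge both views to find the caps.

```bash
python3 - <<'E'
import cv2,numpy as np
t=np.load("top.npz")["img"][170:290,205:345,::-1]; s=np.load("side.npz")["img"][170:275,225:335,::-1]
a=cv2.resize(t,None,fx=5,fy=5,interpolation=cv2.INTER_CUBIC); b=cv2.resize(s,None,fx=5,fy=5,interpolation=cv2.INTER_CUBIC)
cv2.imwrite("pics/ta.png",a); cv2.imwrite("pics/sb.png",b)
E
```

```text
(no output)
```

View pics/ta.png

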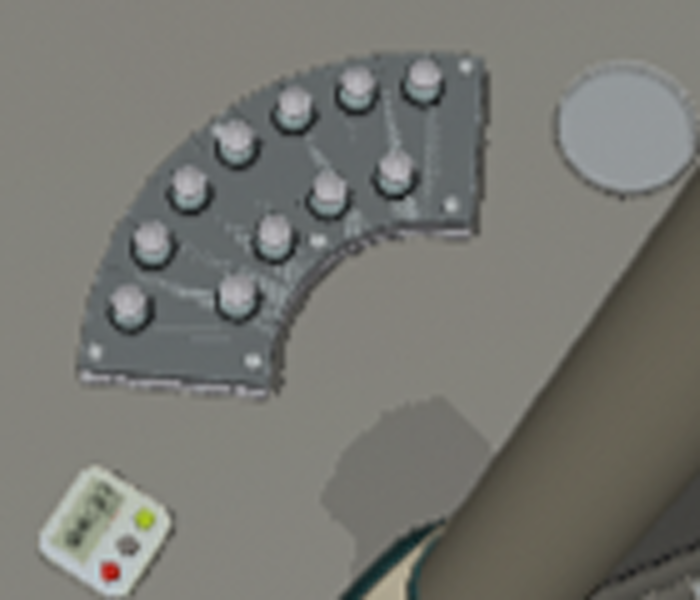

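View pics/sb.png

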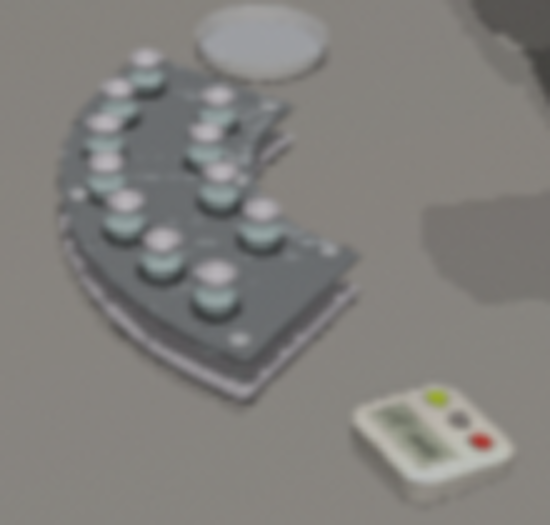

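The crops show 7 outer caps running from the timer end at top-crop (130,300) to the dish end at (425,75), plus 4 inner caps. I'll take the pinkish cap centroids in both views, triangulate them and fit the tray layout.

```bash
cat > loc.py <<'E'
import cv2,numpy as np
from scipy.optimize import least_squares
T=np.array([(130,300),(152,236),(190,182),(236,134),(294,102),(358,82),(425,75),(238,290),(275,230),(330,186),(397,167)])/5+[205,170]
S=np.array([(215,272),(162,240),(125,202),(105,163),(104,124),(118,90),(147,58),(262,208),(220,173),(207,132),(218,95)])/5+[225,170]
def cen(d,P):
    im=cv2.resize(d["img"],None,fx=4,fy=4,interpolation=cv2.INTER_CUBIC).astype(int)
    out=[]
    m=((im[...,0]-im[...,1]>3)&(im.sum(2)>390)).astype(np.uint8)
    n,l,st,c=cv2.connectedComponentsWithStats(m)
    for p in P:
        ok=[i for i in range(1,n) if st[i,4]>40]
        i=min(ok,key=lambda i:np.hypot(*(c[i]/4-p))); out.append([*((c[i]+.5)/4-.5),st[i,4]/16])
    return np.array(out)
def proj(d,X):
    c=X@d["world_to_cam"][:3,:3].T+d["world_to_cam"][:3,3]; u=c@d["mtx"].T; return u[:,:2]/u[:,2:]
if __name__=="__main__":
    t,s=np.load("top.npz"),np.load("side.npz")
    ct,cs=cen(t,T),cen(s,S)
    print(np.c_[np.hypot(*(ct[:,:2]-T).T),ct[:,2],np.hypot(*(cs[:,:2]-S).T),cs[:,2]].round(1).tolist())
    X=[]
    for a,b in zip(ct,cs):
        h=cv2.triangulatePoints(t["mtx"]@t["world_to_cam"][:3],s["mtx"]@s["world_to_cam"][:3],a[:2].reshape(2,1),b[:2].reshape(2,1)).ravel()
        X.append(h[:3]/h[3])
    X=np.array(X)
    print((X*1000).round(1).tolist())
    for sg in(1,-1):
        ang=np.radians(np.r_[sg*(39-13*np.arange(7)),sg*(30-20*np.arange(4))]); r=np.r_[[.2]*7,[.135]*4]
        f=lambda p:np.c_[p[0]+r*np.cos(ang+p[2]),p[1]+r*np.sin(ang+p[2])]
        best=min((least_squares(lambda p:(f(p)-X[:,:2]).ravel(),[.3,0,y]) for y in(0,1.5,3,4.5)),key=lambda q:q.cost)
        print(sg,best.x,np.sqrt(2*best.cost/22)); print((f(best.x)*1000).round(1).tolist())
        # per-view plane fits for check
        if best.cost<1e-3:
          for d,c in((t,ct),(s,cs)):
            for z in(.059,.062):
              q=least_squares(lambda p:(proj(d,np.c_[f(p),np.full(11,z)])-c[:,:2]).ravel(),best.x); print(z,q.x,np.sqrt(2*q.cost/22))
E
python3 loc.py
```

```text
[[53.9, 8.3, 0.6, 9.9], [67.1, 8.3, 1.0, 10.8], [79.1, 8.3, 1.3, 9.2], [90.7, 8.3, 0.8, 8.3], [100.5, 8.3, 0.5, 4.2], [109.5, 8.3, 1.1, 4.5], [117.2, 2390.9, 2.5, 13.6], [61.6, 8.3, 11.3, 7.4], [75.6, 8.3, 0.7, 7.4], [88.6, 8.3, 7.3, 3.8], [99.1, 8.3, 0.7, 3.8]]
[[360.0, 224.1, 89.2], [368.6, 228.3, 109.7], [372.6, 232.6, 135.5], [372.3, 235.5, 160.0], [369.1, 237.1, 182.6], [363.5, 237.6, 204.7], [605.0, -692.5, -282.6], [350.4, 227.4, 153.0], [350.4, 227.4, 153.0], [346.2, 230.3, 196.0], [346.2, 230.3, 196.0]]
1 [0.2289915  0.10105385 0.29202144] 0.17321914999822127
[[341.6, 266.3], [375.9, 236.8], [402.7, 200.2], [420.5, 158.6], [428.6, 114.1], [426.4, 68.8], [414.1, 25.3], [321.5, 199.4], [349.6, 161.8], [363.1, 116.9], [360.4, 70.1]]
-1 [ 0.53841627  0.18165941 -2.92393895] 0.1749080246280328
[[359.5, 271.0], [344.0, 228.4], [338.4, 183.5], [343.1, 138.5], [357.9, 95.6], [381.8, 57.2], [413.8, 25.2], [409.7, 222.3], [403.5, 175.8], [413.7, 130.1], [438.8, 90.5]]
```

```bash
python3 - <<'E'
import re
s=open("loc.py").read()
a=s.index("def cen");b=s.index("def proj")
new='''def cen(d,P):
    im=cv2.resize(d["img"],None,fx=4,fy=4,interpolation=cv2.INTER_CUBIC).astype(float)
    out=[]
    for p in P:
        x,y=(p*4+1.5).round().astype(int); w=im[y-16:y+17,x-16:x+17]
        R=w[...,0]; sc=R-1.0*np.clip(w[...,1]-R,0,None)*4
        m=(sc>(np.percentile(sc,99)+np.median(sc))/2).astype(np.uint8)
        n,l,st,c=cv2.connectedComponentsWithStats(m)
        i=1+st[1:,4].argmax(); out.append([*((c[i]+[x-16,y-16]+.5)/4-.5),st[i,4]/16])
    return np.array(out)
'''
open("loc.py","w").write(s[:a]+new+s[b:])
E
python3 loc.py
```

```text
[[0.8, 22.8, 0.3, 17.5], [0.7, 22.6, 0.6, 17.1], [0.7, 21.1, 0.8, 18.4], [0.8, 21.3, 0.7, 17.6], [0.4, 21.5, 0.8, 16.9], [0.6, 20.8, 1.2, 14.9], [0.7, 21.6, 0.9, 10.3], [0.9, 20.7, 0.4, 13.5], [0.6, 22.9, 0.8, 14.2], [0.6, 21.3, 0.7, 16.4], [0.7, 20.4, 0.5, 13.9]]
[[458.5, 150.3, 59.0], [493.0, 120.9, 58.6], [519.7, 83.7, 58.6], [537.7, 43.9, 59.2], [545.5, -2.5, 58.8], [543.6, -47.3, 58.9], [531.4, -91.0, 58.6], [438.2, 84.1, 59.3], [466.5, 45.4, 58.8], [480.3, 0.4, 58.6], [477.5, -46.0, 58.5]]
1 [ 0.3460945  -0.01508208  6.57582865] 0.00040129598035999037
[[458.6, 150.3], [492.9, 120.7], [519.7, 84.2], [537.6, 42.6], [545.7, -1.9], [543.5, -47.2], [531.2, -90.8], [438.6, 83.3], [466.6, 45.7], [480.2, 0.8], [477.5, -46.0]]
0.059 [ 0.34606645 -0.01496392  6.5752676 ] 0.1204976895190774
0.062 [ 0.34499682 -0.01447038  6.57538561] 0.11800150684768922
0.059 [ 0.3459654  -0.0147747   6.57635472] 0.0888372934318632
0.062 [ 0.34538001 -0.01007195  6.57584288] 0.1063953128325018
-1 [0.65244636 0.07728113 3.43460282] 0.042744716099144625
[[467.3, 152.9], [455.0, 109.3], [452.9, 64.1], [461.0, 19.5], [478.9, -22.1], [505.7, -58.6], [540.0, -88.1], [521.0, 108.1], [518.4, 61.3], [531.9, 16.4], [560.0, -21.1]]
```

The fit is good: 0.4 mm rms, with cap 1 (+y end, by the timer) at about (0.459, 0.150). I'll shut the gripper, square the tool with the world axes, and travel high to above cap 1.

```bash
python3 -m jog '[{"az":0.08,"grip":-1},{"az":0.16,"grip":-1},{"az":0.24,"grip":-1},{"az":0.298,"grip":-1},{"az":0.298,"grip":-1}]' 30
python3 -m jog '[{"dx":0.2,"dy":-0.66,"grip":-1},{"dx":0.2,"dy":-0.66,"grip":-1},{"dx":0.2,"dy":-0.66,"grip":-1},{"dx":0.2,"dy":-0.66,"grip":-1},{"dx":0.2,"dy":-0.66,"grip":-1}]'
python3 -c "from rig import manip;s=manip.get_state();print(s['qpos'],s['ee_rot'],s['contact_force'],s['moment'])"
```

```text
[-1.22396224e+00  2.76526853e-01  1.50598488e+00 -2.61248158e-05
  1.36068325e+00 -1.21002009e-01] [-7.94624377e-04  9.72764751e-01  2.31793220e-01 -1.02963933e-04] [0.46446087 0.09327161 0.43644664] [ 0.01173342  0.0156208  -0.00215147]schema error: expected keys dx, dy, dz, ax, ay, az, grip
schema error: expected keys dx, dy, dz, ax, ay, az, grip
```

```bash
python3 -m jog '[{"dx":0,"dy":0,"dz":0,"ax":0,"ay":0,"az":0.08,"grip":-1},{"dx":0,"dy":0,"dz":0,"ax":0,"ay":0,"az":0.16,"grip":-1},{"dx":0,"dy":0,"dz":0,"ax":0,"ay":0,"az":0.24,"grip":-1},{"dx":0,"dy":0,"dz":0,"ax":0,"ay":0,"az":0.298,"grip":-1},{"dx":0,"dy":0,"dz":0,"ax":0,"ay":0,"az":0.298,"grip":-1}]' 30
python3 -m jog '[{"dx":0.2,"dy":-0.66,"dz":0,"ax":0,"ay":0,"az":0,"grip":-1},{"dx":0.2,"dy":-0.66,"dz":0,"ax":0,"ay":0,"az":0,"grip":-1},{"dx":0.2,"dy":-0.66,"dz":0,"ax":0,"ay":0,"az":0,"grip":-1},{"dx":0.2,"dy":-0.66,"dz":0,"ax":0,"ay":0,"az":0,"grip":-1},{"dx":0.2,"dy":-0.66,"dz":0,"ax":0,"ay":0,"az":0,"grip":-1}]'
python3 -c "from rig import manip;s=manip.get_state();print(s['qpos'],s['ee_rot'],s['contact_force'],s['moment'])"
```

```text
clock: 0.52
position: [0.2592, -0.513, 0.2308]
ee_rot: [-0.0, 1.0, -0.001, -0.0]
contact_force: [-0.1, -0.9, 0.4]
width: 0.0252
gripper_force: 0.0
clock: 0.93
position: [0.3096, -0.3413, 0.231]
ee_rot: [-0.003, 1.0, 0.003, 0.0]
contact_force: [-0.7, 0.5, -0.5]
width: -0.0001
gripper_force: 0.0
[-0.98780614  0.10521669  1.72780276  0.00331805  1.31343907  0.57648841] [-2.91372569e-03  9.99991766e-01  2.82470419e-03  8.60394220e-06] [-0.66933777  0.51586572 -0.47587569] [-0.00433536  0.04207713  0.00783621]
```

```bash
for i in 1 2; do :; done
python3 -m jog '[{"dx":0.2,"dy":-0.66,"dz":0,"ax":0,"ay":0,"az":0,"grip":-1},{"dx":0.2,"dy":-0.66,"dz":0,"ax":0,"ay":0,"az":0,"grip":-1},{"dx":0.2,"dy":-0.66,"dz":0,"ax":0,"ay":0,"az":0,"grip":-1},{"dx":0.2,"dy":-0.66,"dz":0,"ax":0,"ay":0,"az":0,"grip":-1},{"dx":0.2,"dy":-0.66,"dz":0,"ax":0,"ay":0,"az":0,"grip":-1}]'
python3 -m jog '[{"dx":0.2,"dy":-0.66,"dz":0,"ax":0,"ay":0,"az":0,"grip":-1},{"dx":0.2,"dy":-0.66,"dz":0,"ax":0,"ay":0,"az":0,"grip":-1},{"dx":0.2,"dy":-0.66,"dz":0,"ax":0,"ay":0,"az":0,"grip":-1},{"dx":0.2,"dy":-0.66,"dz":0,"ax":0,"ay":0,"az":0,"grip":-1},{"dx":0.2,"dy":-0.66,"dz":0,"ax":0,"ay":0,"az":0,"grip":-1}]'
python3 -m jog '[{"dx":0.2,"dy":-0.66,"dz":0,"ax":0,"ay":0,"az":0,"grip":-1},{"dx":0.2,"dy":-0.66,"dz":0,"ax":0,"ay":0,"az":0,"grip":-1},{"dx":0.2,"dy":-0.66,"dz":0,"ax":0,"ay":0,"az":0,"grip":-1},{"dx":0.2,"dy":-0.66,"dz":0,"ax":0,"ay":0,"az":0,"grip":-1},{"dx":0.2,"dy":-0.66,"dz":0,"ax":0,"ay":0,"az":0,"grip":-1}]'
python3 -m jog '[{"dx":0,"dy":0,"dz":0.1,"ax":0,"ay":0,"az":0,"grip":-1},{"dx":0,"dy":0,"dz":0.2,"ax":0,"ay":0,"az":0,"grip":-1},{"dx":0,"dy":0,"dz":0.3,"ax":0,"ay":0,"az":0,"grip":-1},{"dx":0,"dy":0,"dz":0.4,"ax":0,"ay":0,"az":0,"grip":-1},{"dx":0,"dy":0,"dz":0.4,"ax":0,"ay":0,"az":0,"grip":-1}]'
python3 -m jog '[{"dx":0,"dy":0,"dz":0.1,"ax":0,"ay":0,"az":0,"grip":-1},{"dx":0,"dy":0,"dz":0.16,"ax":0,"ay":0,"az":0,"grip":-1},{"dx":0,"dy":0,"dz":0.18,"ax":0,"ay":0,"az":0,"grip":-1},{"dx":0,"dy":0,"dz":0.18,"ax":0,"ay":0,"az":0,"grip":-1},{"dx":0,"dy":0,"dz":0.18,"ax":0,"ay":0,"az":0,"grip":-1}]'
python3 - <<'E'
from rig import manip
import cv2,numpy as np
d=manip.get_image("side");t=manip.get_image("top")
a=cv2.resize(d["img"][150:270,215:335,::-1],None,fx=4,fy=4,interpolation=2);b=cv2.resize(t["img"][150:270,205:325,::-1],None,fx=3,fy=4,interpolation=2)
b=cv2.resize(t["img"][160:280,205:285,::-1],None,fx=4,fy=4,interpolation=2)
cv2.imwrite("pics/c1.png",np.hstack([a,b]))
s=manip.get_state();print(s['position'],s['ee_rot'],s['contact_force'],s['qpos'])
E
```

```text
clock: 1.35
position: [0.3597, -0.1774, 0.2312]
ee_rot: [-0.002, 1.0, 0.004, 0.0]
contact_force: [-0.4, 0.1, 0.1]
width: -0.0002
gripper_force: 0.0
clock: 1.77
position: [0.4106, -0.0129, 0.2314]
ee_rot: [-0.002, 1.0, 0.004, 0.001]
contact_force: [-0.8, -1.4, 0.6]
width: 0.0001
gripper_force: 0.0
clock: 2.18
position: [0.4617, 0.1517, 0.2311]
ee_rot: [-0.002, 1.0, 0.003, 0.001]
contact_force: [1.1, -0.2, -0.0]
width: -0.0001
gripper_force: 0.0
clock: 2.6
position: [0.456, 0.145, 0.1269]
ee_rot: [0.001, 1.0, 0.001, -0.005]
contact_force: [-1.8, 0.4, -0.5]
width: 0.0
gripper_force: 0.0
clock: 3.02
position: [0.4605, 0.1464, 0.0873]
ee_rot: [-0.0, 1.0, -0.0, 0.001]
contact_force: [0.6, 0.1, 0.2]
width: -0.0004
gripper_force: 0.0
[0.46073066 0.14664693 0.08765554] [-1.55168487e-04  9.99999047e-01 -8.91996624e-05  1.36866821e-03] [ 0.62006766  0.01913082 -0.09460536] [ 1.64228378e-01  2.69651322e-01  1.91388455e+00 -1.73442623e-04
  9.55305562e-01  1.73530305e+00]
```

View pics/c1.png

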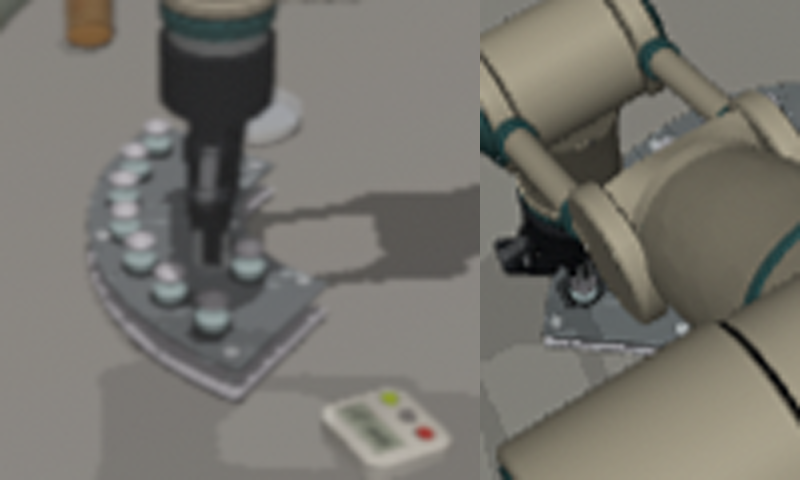

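The side view shows the closed tip at (212,262), straight above cap 1 at (212,305), about 22 mm up. I correct 2–3 mm and go down to just above the cap.

```bash
python3 -m jog '[{"dx":-0.006,"dy":-0.012,"dz":0.03,"ax":0,"ay":0,"az":0,"grip":-1},{"dx":-0.006,"dy":-0.012,"dz":0.06,"ax":0,"ay":0,"az":0,"grip":-1},{"dx":-0.006,"dy":-0.012,"dz":0.072,"ax":0,"ay":0,"az":0,"grip":-1},{"dx":-0.006,"dy":-0.012,"dz":0.072,"ax":0,"ay":0,"az":0,"grip":-1},{"dx":-0.006,"dy":-0.012,"dz":0.072,"ax":0,"ay":0,"az":0,"grip":-1}]'
python3 -m jog '[{"dx":0,"dy":0,"dz":0.004,"ax":0,"ay":0,"az":0,"grip":-1},{"dx":0,"dy":0,"dz":0.008,"ax":0,"ay":0,"az":0,"grip":-1},{"dx":0,"dy":0,"dz":0.008,"ax":0,"ay":0,"az":0,"grip":-1}]'
```

```text
clock: 3.53
position: [0.4577, 0.1497, 0.0679]
ee_rot: [0.0, 1.0, -0.0, -0.0]
contact_force: [0.2, 1.3, -0.3]
width: 0.0002
gripper_force: 0.0
clock: 3.78
position: [0.458, 0.1497, 0.0662]
ee_rot: [0.0, 1.0, -0.0, 0.0]
contact_force: [0.9, 1.0, 0.7]
width: 0.0002
gripper_force: 0.0
```

```bash
python3 -m jog '[{"dx":0,"dy":0,"dz":0.004,"ax":0,"ay":0,"az":0,"grip":-1},{"dx":0,"dy":0,"dz":0.008,"ax":0,"ay":0,"az":0,"grip":-1},{"dx":0,"dy":0,"dz":0.012,"ax":0,"ay":0,"az":0,"grip":-1},{"dx":0,"dy":0,"dz":0.012,"ax":0,"ay":0,"az":0,"grip":-1}]'
python3 -m jog '[{"dx":0,"dy":0,"dz":0.004,"ax":0,"ay":0,"az":0,"grip":-1},{"dx":0,"dy":0,"dz":0.008,"ax":0,"ay":0,"az":0,"grip":-1},{"dx":0,"dy":0,"dz":0.012,"ax":0,"ay":0,"az":0,"grip":-1},{"dx":0,"dy":0,"dz":0.012,"ax":0,"ay":0,"az":0,"grip":-1}]'
```

```text
clock: 4.12
position: [0.4582, 0.1497, 0.0634]
ee_rot: [-0.0, 1.0, -0.0, 0.0]
contact_force: [-0.3, -0.1, 1.0]
width: 0.0001
gripper_force: 0.7
clock: 4.45
position: [0.4582, 0.1497, 0.0602]
ee_rot: [0.0, 1.0, -0.0, 0.0]
contact_force: [0.7, 0.2, 2.1]
width: 0.0002
gripper_force: 0.8
```

```bash
python3 -m jog '[{"dx":0,"dy":0,"dz":0.002,"ax":0,"ay":0,"az":0,"grip":-1},{"dx":0,"dy":0,"dz":0.002,"ax":0,"ay":0,"az":0,"grip":-1}]'
python3 -m jog '[{"dx":0,"dy":0,"dz":0.002,"ax":0,"ay":0,"az":0,"grip":-1},{"dx":0,"dy":0,"dz":0.002,"ax":0,"ay":0,"az":0,"grip":-1}]'
```

```text
clock: 4.62
position: [0.4582, 0.1497, 0.0598]
ee_rot: [0.0, 1.0, -0.0, 0.0]
contact_force: [0.6, -0.4, 1.2]
width: -0.0
gripper_force: 1.0
clock: 4.78
position: [0.4582, 0.1497, 0.0596]
ee_rot: [0.0, 1.0, -0.0, 0.0]
contact_force: [-1.1, -0.8, 4.3]
width: -0.0001
gripper_force: 2.4
```

```bash
python3 -m jog '[{"dx":0,"dy":0,"dz":0.002,"ax":0,"ay":0,"az":0,"grip":-1},{"dx":0,"dy":0,"dz":0.002,"ax":0,"ay":0,"az":0,"grip":-1}]'
python3 -m jog '[{"dx":0,"dy":0,"dz":0.001,"ax":0,"ay":0,"az":0,"grip":-1},{"dx":0,"dy":0,"dz":0.001,"ax":0,"ay":0,"az":0,"grip":-1}]'
```

```text
clock: 4.95
position: [0.4582, 0.1497, 0.0595]
ee_rot: [0.0, 1.0, -0.0, 0.0]
contact_force: [-1.0, -0.3, 7.2]
width: 0.0001
gripper_force: 4.1
clock: 5.12
position: [0.4583, 0.1497, 0.0595]
ee_rot: [0.0, 1.0, -0.0, 0.0]
contact_force: [-1.0, -0.1, 9.3]
width: 0.0002
gripper_force: 4.9
```

The stop is clear: cap 1 is home, measured z 0.0595, with about 9 N and the lateral force within noise. Now I rise to just above cap height and hop to cap 2.

```bash
python3 -m jog '[{"dx":0,"dy":0,"dz":-0.017,"ax":0,"ay":0,"az":0,"grip":-1},{"dx":0,"dy":0,"dz":-0.034,"ax":0,"ay":0,"az":0,"grip":-1},{"dx":0,"dy":0,"dz":-0.034,"ax":0,"ay":0,"az":0,"grip":-1},{"dx":0.034,"dy":0.03,"dz":-0.034,"ax":0,"ay":0,"az":0,"grip":-1},{"dx":0.07,"dy":0.06,"dz":-0.034,"ax":0,"ay":0,"az":0,"grip":-1}]'
python3 -m jog '[{"dx":0.034,"dy":0.029,"dz":0,"ax":0,"ay":0,"az":0,"grip":-1},{"dx":0.068,"dy":0.058,"dz":0,"ax":0,"ay":0,"az":0,"grip":-1},{"dx":0.068,"dy":0.058,"dz":0,"ax":0,"ay":0,"az":0,"grip":-1},{"dx":0.068,"dy":0.058,"dz":0,"ax":0,"ay":0,"az":0,"grip":-1}]'
```

```text
clock: 5.53
position: [0.4756, 0.1343, 0.0668]
ee_rot: [0.0, 1.0, 0.0, -0.0]
contact_force: [1.0, -1.1, -0.0]
width: 0.0
gripper_force: 0.0
clock: 5.87
position: [0.4932, 0.1194, 0.0667]
ee_rot: [-0.0, 1.0, -0.001, -0.0]
contact_force: [-0.3, 0.4, -0.7]
width: -0.0002
gripper_force: 0.0
```

```bash
python3 -m jog '[{"dx":0,"dy":-0.004,"dz":0.006,"ax":0,"ay":0,"az":0,"grip":-1},{"dx":0,"dy":-0.004,"dz":0.012,"ax":0,"ay":0,"az":0,"grip":-1},{"dx":0,"dy":-0.004,"dz":0.018,"ax":0,"ay":0,"az":0,"grip":-1},{"dx":0,"dy":-0.004,"dz":0.024,"ax":0,"ay":0,"az":0,"grip":-1},{"dx":0,"dy":-0.004,"dz":0.028,"ax":0,"ay":0,"az":0,"grip":-1}]'
python3 -m jog '[{"dx":0,"dy":0,"dz":0.003,"ax":0,"ay":0,"az":0,"grip":-1},{"dx":0,"dy":0,"dz":0.006,"ax":0,"ay":0,"az":0,"grip":-1},{"dx":0,"dy":0,"dz":0.006,"ax":0,"ay":0,"az":0,"grip":-1},{"dx":0,"dy":0,"dz":0.006,"ax":0,"ay":0,"az":0,"grip":-1}]'
```

```text
clock: 6.28
position: [0.4921, 0.1213, 0.06]
ee_rot: [0.0, 1.0, 0.0, -0.0]
contact_force: [-1.5, -0.8, 2.6]
width: 0.0002
gripper_force: 1.2
clock: 6.62
position: [0.4921, 0.1213, 0.0595]
ee_rot: [0.0, 1.0, -0.0, -0.0]
contact_force: [-3.5, -0.9, 9.8]
width: -0.0003
gripper_force: 4.8
```

Cap 2 is home (z 0.0595, 9.8 N). Next is cap 3.

```bash
python3 -m jog '[{"dx":0,"dy":0,"dz":-0.017,"ax":0,"ay":0,"az":0,"grip":-1},{"dx":0,"dy":0,"dz":-0.034,"ax":0,"ay":0,"az":0,"grip":-1},{"dx":0,"dy":0,"dz":-0.034,"ax":0,"ay":0,"az":0,"grip":-1},{"dx":0.027,"dy":0.037,"dz":-0.034,"ax":0,"ay":0,"az":0,"grip":-1},{"dx":0.055,"dy":0.075,"dz":-0.034,"ax":0,"ay":0,"az":0,"grip":-1}]'
python3 -m jog '[{"dx":0.027,"dy":0.037,"dz":0,"ax":0,"ay":0,"az":0,"grip":-1},{"dx":0.055,"dy":0.072,"dz":0,"ax":0,"ay":0,"az":0,"grip":-1},{"dx":0.055,"dy":0.072,"dz":0,"ax":0,"ay":0,"az":0,"grip":-1},{"dx":0.055,"dy":0.072,"dz":0,"ax":0,"ay":0,"az":0,"grip":-1},{"dx":0.055,"dy":0.072,"dz":0,"ax":0,"ay":0,"az":0,"grip":-1}]'
python3 -m jog '[{"dx":0,"dy":0,"dz":0.006,"ax":0,"ay":0,"az":0,"grip":-1},{"dx":0,"dy":0,"dz":0.012,"ax":0,"ay":0,"az":0,"grip":-1},{"dx":0,"dy":0,"dz":0.018,"ax":0,"ay":0,"az":0,"grip":-1},{"dx":0,"dy":0,"dz":0.024,"ax":0,"ay":0,"az":0,"grip":-1},{"dx":0,"dy":0,"dz":0.028,"ax":0,"ay":0,"az":0,"grip":-1}]'
python3 -m jog '[{"dx":0,"dy":0,"dz":0.003,"ax":0,"ay":0,"az":0,"grip":-1},{"dx":0,"dy":0,"dz":0.006,"ax":0,"ay":0,"az":0,"grip":-1},{"dx":0,"dy":0,"dz":0.006,"ax":0,"ay":0,"az":0,"grip":-1},{"dx":0,"dy":0,"dz":0.006,"ax":0,"ay":0,"az":0,"grip":-1}]'
```

```text
clock: 7.03
position: [0.5065, 0.102, 0.0669]
ee_rot: [0.0, 1.0, 0.001, 0.0]
contact_force: [0.2, -0.1, 1.1]
width: -0.0001
gripper_force: 0.0
clock: 7.45
position: [0.5197, 0.0841, 0.0667]
ee_rot: [-0.0, 1.0, -0.001, -0.001]
contact_force: [-0.5, 0.1, -1.2]
width: -0.0003
gripper_force: 0.0
clock: 7.87
position: [0.5197, 0.0846, 0.06]
ee_rot: [0.0, 1.0, 0.0, -0.0]
contact_force: [-0.3, -0.7, 1.9]
width: 0.0001
gripper_force: 1.2
clock: 8.2
position: [0.5198, 0.0846, 0.0595]
ee_rot: [-0.0, 1.0, -0.0, 0.0]
contact_force: [-2.6, -0.4, 8.6]
width: 0.0001
gripper_force: 4.6
```

```bash
python3 -m jog '[{"dx":0,"dy":0,"dz":-0.017,"ax":0,"ay":0,"az":0,"grip":-1},{"dx":0,"dy":0,"dz":-0.034,"ax":0,"ay":0,"az":0,"grip":-1},{"dx":0,"dy":0,"dz":-0.034,"ax":0,"ay":0,"az":0,"grip":-1},{"dx":0.018,"dy":0.042,"dz":-0.034,"ax":0,"ay":0,"az":0,"grip":-1},{"dx":0.036,"dy":0.084,"dz":-0.034,"ax":0,"ay":0,"az":0,"grip":-1}]'
python3 -m jog '[{"dx":0.018,"dy":0.042,"dz":0,"ax":0,"ay":0,"az":0,"grip":-1},{"dx":0.035,"dy":0.084,"dz":0,"ax":0,"ay":0,"az":0,"grip":-1},{"dx":0.035,"dy":0.084,"dz":0,"ax":0,"ay":0,"az":0,"grip":-1},{"dx":0.035,"dy":0.084,"dz":0,"ax":0,"ay":0,"az":0,"grip":-1},{"dx":0.035,"dy":0.084,"dz":0,"ax":0,"ay":0,"az":0,"grip":-1}]'
python3 -m jog '[{"dx":0,"dy":0,"dz":0.006,"ax":0,"ay":0,"az":0,"grip":-1},{"dx":0,"dy":0,"dz":0.012,"ax":0,"ay":0,"az":0,"grip":-1},{"dx":0,"dy":0,"dz":0.018,"ax":0,"ay":0,"az":0,"grip":-1},{"dx":0,"dy":0,"dz":0.024,"ax":0,"ay":0,"az":0,"grip":-1},{"dx":0,"dy":0,"dz":0.028,"ax":0,"ay":0,"az":0,"grip":-1}]'
python3 -m jog '[{"dx":0,"dy":0,"dz":0.003,"ax":0,"ay":0,"az":0,"grip":-1},{"dx":0,"dy":0,"dz":0.006,"ax":0,"ay":0,"az":0,"grip":-1},{"dx":0,"dy":0,"dz":0.006,"ax":0,"ay":0,"az":0,"grip":-1},{"dx":0,"dy":0,"dz":0.006,"ax":0,"ay":0,"az":0,"grip":-1}]'
```

```text
clock: 8.62
position: [0.5291, 0.0629, 0.0669]
ee_rot: [0.0, 1.0, 0.001, -0.0]
contact_force: [0.3, 0.8, -0.8]
width: 0.0001
gripper_force: 0.0
clock: 9.03
position: [0.5375, 0.0421, 0.0668]
ee_rot: [-0.0, 1.0, -0.001, -0.0]
contact_force: [-0.4, 0.0, -0.5]
width: -0.0001
gripper_force: 0.0
clock: 9.45
position: [0.5375, 0.0427, 0.06]
ee_rot: [0.0, 1.0, 0.0, -0.0]
contact_force: [-1.2, -0.2, 2.5]
width: -0.0001
gripper_force: 1.2
clock: 9.78
position: [0.5376, 0.0427, 0.0595]
ee_rot: [-0.0, 1.0, -0.0, 0.0]
contact_force: [-2.4, 1.3, 8.8]
width: -0.0002
gripper_force: 4.4
```

Cap 4 is home. Cap 5 is a shift of (+8.1, −44.6 mm).

```bash
python3 -m jog '[{"dx":0,"dy":0,"dz":-0.017,"ax":0,"ay":0,"az":0,"grip":-1},{"dx":0,"dy":0,"dz":-0.034,"ax":0,"ay":0,"az":0,"grip":-1},{"dx":0,"dy":0,"dz":-0.034,"ax":0,"ay":0,"az":0,"grip":-1},{"dx":0.008,"dy":0.045,"dz":-0.034,"ax":0,"ay":0,"az":0,"grip":-1},{"dx":0.016,"dy":0.09,"dz":-0.034,"ax":0,"ay":0,"az":0,"grip":-1}]'
python3 -m jog '[{"dx":0.008,"dy":0.045,"dz":0,"ax":0,"ay":0,"az":0,"grip":-1},{"dx":0.016,"dy":0.088,"dz":0,"ax":0,"ay":0,"az":0,"grip":-1},{"dx":0.016,"dy":0.088,"dz":0,"ax":0,"ay":0,"az":0,"grip":-1},{"dx":0.016,"dy":0.088,"dz":0,"ax":0,"ay":0,"az":0,"grip":-1},{"dx":0.016,"dy":0.088,"dz":0,"ax":0,"ay":0,"az":0,"grip":-1}]'
python3 -m jog '[{"dx":0,"dy":0,"dz":0.006,"ax":0,"ay":0,"az":0,"grip":-1},{"dx":0,"dy":0,"dz":0.012,"ax":0,"ay":0,"az":0,"grip":-1},{"dx":0,"dy":0,"dz":0.018,"ax":0,"ay":0,"az":0,"grip":-1},{"dx":0,"dy":0,"dz":0.024,"ax":0,"ay":0,"az":0,"grip":-1},{"dx":0,"dy":0,"dz":0.028,"ax":0,"ay":0,"az":0,"grip":-1}]'
python3 -m jog '[{"dx":0,"dy":0,"dz":0.003,"ax":0,"ay":0,"az":0,"grip":-1},{"dx":0,"dy":0,"dz":0.006,"ax":0,"ay":0,"az":0,"grip":-1},{"dx":0,"dy":0,"dz":0.006,"ax":0,"ay":0,"az":0,"grip":-1},{"dx":0,"dy":0,"dz":0.006,"ax":0,"ay":0,"az":0,"grip":-1}]'
```

```text
clock: 10.2
position: [0.5417, 0.0194, 0.0669]
ee_rot: [0.0, 1.0, 0.001, -0.0]
contact_force: [0.5, -0.7, -0.4]
width: -0.0004
gripper_force: 0.0
clock: 10.62
position: [0.5455, -0.0024, 0.0669]
ee_rot: [-0.0, 1.0, -0.001, -0.0]
contact_force: [-0.4, -0.0, -1.6]
width: -0.0001
gripper_force: 0.0
clock: 11.03
position: [0.5457, -0.0018, 0.06]
ee_rot: [0.0, 1.0, 0.0, 0.0]
contact_force: [0.1, -0.4, 2.3]
width: -0.0001
gripper_force: 1.2
clock: 11.37
position: [0.5458, -0.0019, 0.0595]
ee_rot: [-0.0, 1.0, -0.0, 0.0]
contact_force: [-2.5, 0.4, 8.6]
width: -0.0002
gripper_force: 4.3
```

Cap 5 is home. Cap 6 is a shift of (−2.3, −45.3 mm).

```bash
python3 -m jog '[{"dx":0,"dy":0,"dz":-0.017,"ax":0,"ay":0,"az":0,"grip":-1},{"dx":0,"dy":0,"dz":-0.034,"ax":0,"ay":0,"az":0,"grip":-1},{"dx":0,"dy":0,"dz":-0.034,"ax":0,"ay":0,"az":0,"grip":-1},{"dx":-0.002,"dy":0.045,"dz":-0.034,"ax":0,"ay":0,"az":0,"grip":-1},{"dx":-0.004,"dy":0.09,"dz":-0.034,"ax":0,"ay":0,"az":0,"grip":-1}]'
python3 -m jog '[{"dx":-0.003,"dy":0.046,"dz":0,"ax":0,"ay":0,"az":0,"grip":-1},{"dx":-0.005,"dy":0.091,"dz":0,"ax":0,"ay":0,"az":0,"grip":-1},{"dx":-0.005,"dy":0.091,"dz":0,"ax":0,"ay":0,"az":0,"grip":-1},{"dx":-0.005,"dy":0.091,"dz":0,"ax":0,"ay":0,"az":0,"grip":-1},{"dx":-0.005,"dy":0.091,"dz":0,"ax":0,"ay":0,"az":0,"grip":-1}]'
python3 -m jog '[{"dx":0,"dy":0,"dz":0.006,"ax":0,"ay":0,"az":0,"grip":-1},{"dx":0,"dy":0,"dz":0.012,"ax":0,"ay":0,"az":0,"grip":-1},{"dx":0,"dy":0,"dz":0.018,"ax":0,"ay":0,"az":0,"grip":-1},{"dx":0,"dy":0,"dz":0.024,"ax":0,"ay":0,"az":0,"grip":-1},{"dx":0,"dy":0,"dz":0.028,"ax":0,"ay":0,"az":0,"grip":-1}]'
python3 -m jog '[{"dx":0,"dy":0,"dz":0.003,"ax":0,"ay":0,"az":0,"grip":-1},{"dx":0,"dy":0,"dz":0.006,"ax":0,"ay":0,"az":0,"grip":-1},{"dx":0,"dy":0,"dz":0.006,"ax":0,"ay":0,"az":0,"grip":-1},{"dx":0,"dy":0,"dz":0.006,"ax":0,"ay":0,"az":0,"grip":-1}]'
```

```text
clock: 11.78
position: [0.5445, -0.0251, 0.0668]
ee_rot: [0.0, 1.0, 0.001, -0.0]
contact_force: [0.1, 0.1, -0.2]
width: -0.0001
gripper_force: 0.0
clock: 12.2
position: [0.5433, -0.0476, 0.0669]
ee_rot: [-0.0, 1.0, -0.001, -0.0]
contact_force: [1.3, -0.4, -0.3]
width: -0.0
gripper_force: 0.0
clock: 12.62
position: [0.5435, -0.0471, 0.0601]
ee_rot: [0.0, 1.0, 0.0, 0.0]
contact_force: [-0.1, -0.5, 2.0]
width: 0.0001
gripper_force: 1.2
clock: 12.95
position: [0.5436, -0.0471, 0.0595]
ee_rot: [0.0, 1.0, -0.0, 0.0]
contact_force: [-1.8, 1.0, 9.6]
width: 0.0001
gripper_force: 4.2
```

Cap 6 is home. Cap 7 is a shift of (−12.4, −43.7 mm).

```bash
python3 -m jog '[{"dx":0,"dy":0,"dz":-0.017,"ax":0,"ay":0,"az":0,"grip":-1},{"dx":0,"dy":0,"dz":-0.034,"ax":0,"ay":0,"az":0,"grip":-1},{"dx":0,"dy":0,"dz":-0.034,"ax":0,"ay":0,"az":0,"grip":-1},{"dx":-0.012,"dy":0.044,"dz":-0.034,"ax":0,"ay":0,"az":0,"grip":-1},{"dx":-0.025,"dy":0.088,"dz":-0.034,"ax":0,"ay":0,"az":0,"grip":-1}]'
python3 -m jog '[{"dx":-0.012,"dy":0.044,"dz":0,"ax":0,"ay":0,"az":0,"grip":-1},{"dx":-0.025,"dy":0.087,"dz":0,"ax":0,"ay":0,"az":0,"grip":-1},{"dx":-0.025,"dy":0.087,"dz":0,"ax":0,"ay":0,"az":0,"grip":-1},{"dx":-0.025,"dy":0.087,"dz":0,"ax":0,"ay":0,"az":0,"grip":-1},{"dx":-0.025,"dy":0.087,"dz":0,"ax":0,"ay":0,"az":0,"grip":-1}]'
python3 -m jog '[{"dx":0,"dy":0,"dz":0.006,"ax":0,"ay":0,"az":0,"grip":-1},{"dx":0,"dy":0,"dz":0.012,"ax":0,"ay":0,"az":0,"grip":-1},{"dx":0,"dy":0,"dz":0.018,"ax":0,"ay":0,"az":0,"grip":-1},{"dx":0,"dy":0,"dz":0.024,"ax":0,"ay":0,"az":0,"grip":-1},{"dx":0,"dy":0,"dz":0.028,"ax":0,"ay":0,"az":0,"grip":-1}]'
python3 -m jog '[{"dx":0,"dy":0,"dz":0.003,"ax":0,"ay":0,"az":0,"grip":-1},{"dx":0,"dy":0,"dz":0.006,"ax":0,"ay":0,"az":0,"grip":-1},{"dx":0,"dy":0,"dz":0.006,"ax":0,"ay":0,"az":0,"grip":-1},{"dx":0,"dy":0,"dz":0.006,"ax":0,"ay":0,"az":0,"grip":-1}]'
```

```text
clock: 13.37
position: [0.5369, -0.0698, 0.0668]
ee_rot: [0.0, 1.0, 0.001, -0.0]
contact_force: [0.4, 1.0, 0.4]
width: 0.0
gripper_force: 0.0
clock: 13.78
position: [0.5308, -0.0914, 0.067]
ee_rot: [-0.0, 1.0, -0.001, 0.0]
contact_force: [0.1, 0.2, 0.6]
width: 0.0002
gripper_force: 0.0
clock: 14.2
position: [0.5311, -0.0908, 0.06]
ee_rot: [0.0, 1.0, 0.0, 0.0]
contact_force: [-0.5, 1.1, 1.9]
width: 0.0002
gripper_force: 1.2
clock: 14.53
position: [0.5312, -0.0909, 0.0595]
ee_rot: [0.0, 1.0, -0.0, 0.0]
contact_force: [-1.3, -0.4, 8.6]
width: -0.0001
gripper_force: 4.2
```

All seven are at the stop. I lift straight up, back off and check.

```bash
python3 -m jog '[{"dx":0,"dy":0,"dz":-0.03,"ax":0,"ay":0,"az":0,"grip":-1},{"dx":0,"dy":0,"dz":-0.13,"ax":0,"ay":0,"az":0,"grip":-1},{"dx":0,"dy":0,"dz":-0.28,"ax":0,"ay":0,"az":0,"grip":-1},{"dx":0,"dy":0,"dz":-0.43,"ax":0,"ay":0,"az":0,"grip":-1},{"dx":0,"dy":0,"dz":-0.58,"ax":0,"ay":0,"az":0,"grip":-1}]'
python3 -m jog '[{"dx":-0.3,"dy":0.6,"dz":-0.12,"ax":0,"ay":0,"az":0,"grip":-1},{"dx":-0.3,"dy":0.6,"dz":-0.12,"ax":0,"ay":0,"az":0,"grip":-1},{"dx":-0.3,"dy":0.6,"dz":-0.12,"ax":0,"ay":0,"az":0,"grip":-1},{"dx":-0.3,"dy":0.6,"dz":-0.12,"ax":0,"ay":0,"az":0,"grip":-1},{"dx":-0.3,"dy":0.6,"dz":-0.12,"ax":0,"ay":0,"az":0,"grip":-1}]'
python3 -m jog '[{"dx":-0.4,"dy":0.6,"dz":0,"ax":0,"ay":0,"az":0,"grip":-1},{"dx":-0.4,"dy":0.6,"dz":0,"ax":0,"ay":0,"az":0,"grip":-1},{"dx":-0.4,"dy":0.6,"dz":0,"ax":0,"ay":0,"az":0,"grip":-1},{"dx":-0.4,"dy":0.6,"dz":0,"ax":0,"ay":0,"az":0,"grip":-1},{"dx":-0.4,"dy":0.6,"dz":0,"ax":0,"ay":0,"az":0,"grip":-1}]'
python3 -m jog '[{"dx":-0.3,"dy":0.5,"dz":0,"ax":0,"ay":0,"az":0,"grip":-1},{"dx":-0.3,"dy":0.5,"dz":0,"ax":0,"ay":0,"az":0,"grip":-1},{"dx":-0.3,"dy":0.5,"dz":0,"ax":0,"ay":0,"az":0,"grip":-1},{"dx":-0.3,"dy":0.5,"dz":0,"ax":0,"ay":0,"az":0,"grip":-1},{"dx":-0.3,"dy":0.5,"dz":0,"ax":0,"ay":0,"az":0,"grip":-1}]'
python3 - <<'E'
from rig import manip
import cv2,numpy as np
from loc import *
t,s=manip.get_image("top"),manip.get_image("side")
a=cv2.resize(t["img"][170:290,205:305,::-1],None,fx=4,fy=4,interpolation=2);b=cv2.resize(s["img"][165:285,225:325,::-1],None,fx=4,fy=4,interpolation=2)
cv2.imwrite("pics/end.png",np.hstack([a,b]))
ct,cs=cen(t,T),cen(s,S)
h=cv2.triangulatePoints(t["mtx"]@t["world_to_cam"][:3],s["mtx"]@s["world_to_cam"][:3],ct[:,:2].T.copy(),cs[:,:2].T.copy())
print((h[:3]/h[3]*1000).T.round(1).tolist())
E
```

```text
clock: 14.95
position: [0.5304, -0.0908, 0.2049]
ee_rot: [-0.0, 1.0, -0.0, -0.001]
contact_force: [0.2, 0.0, 0.5]
width: -0.0
gripper_force: 0.0
clock: 15.37
position: [0.4537, -0.2471, 0.2351]
ee_rot: [0.003, 1.0, -0.003, 0.0]
contact_force: [0.4, 0.4, 0.2]
width: -0.0002
gripper_force: 0.0
clock: 15.78
position: [0.3531, -0.3951, 0.2334]
ee_rot: [0.001, 1.0, -0.002, -0.001]
contact_force: [0.6, 0.7, 0.9]
width: -0.0002
gripper_force: 0.0
clock: 16.2
position: [0.2786, -0.5199, 0.2328]
ee_rot: [0.001, 1.0, -0.002, -0.001]
contact_force: [1.1, 0.3, 0.5]
width: 0.0001
gripper_force: 0.0
[[458.4, 150.3, 53.9], [493.0, 121.0, 54.2], [519.6, 84.0, 54.1], [538.0, 43.4, 54.8], [545.7, -2.3, 54.2], [543.5, -47.4, 54.4], [530.9, -91.0, 54.4], [438.3, 84.0, 59.2], [466.5, 45.4, 59.1], [480.4, 0.4, 58.7], [477.6, -46.0, 58.6]]
```

View pics/end.png

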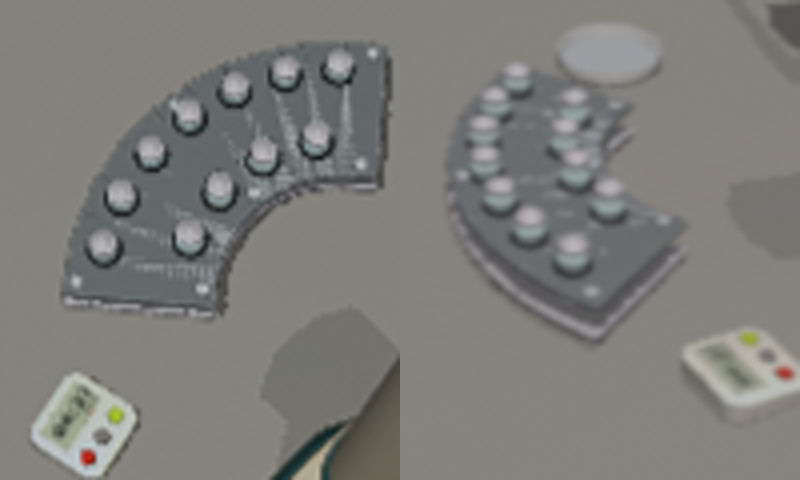

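The outer caps, from (103,245) to (338,65) in the top view, have all dropped about 5 mm. The inner four are unchanged, and the tray, timer and dish have not moved.

```bash
python3 -c "from rig import manip;print(manip.sign_off())"
```

```text
the job is handed in; nothing more can be done
None
```

All seven outer caps were pressed home in order from the timer end, at about 10 N or less each and 16 s in all; the final images show the inner caps still up and the tray, timer and dish not moved, and the job is handed in.

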